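Pin the crank of the gel-firmness test stand

ROBOT

A 7-joint arm with a two-finger parallel gripper is mounted at the origin on the work surface. World frame = base frame: x ahead of the robot, y to its left, z up, the work surface at z = 0. Lengths are in m, angles in rad, forces in N, time in s.
With the tool pointing down it reaches from about 0.4 to 0.875 m from the base axis. Payload 19.3 kg.
Tool frame: the origin (TCP) lies at the very end of the fingers, on their centre line; the grasp point (between the pads) lies 19 mm behind it; z points along the fingers, y is the direction in which the jaws open and shut (so a half turn about z gives the same grasp; the last joint's range is limited). The gripper opens to 85 mm and grips with 20 to 120 N. Pads are 22 mm wide; open, the fingers measure 114 mm over their backs; the gripper's body (76 mm by 85 mm) begins 54 mm behind the grasp point. The pads swing forward as they close: fully open they stand 13 mm farther back than shut.
Start: joints at [1.192, 0.521, -0.036, 1.599, 0.021, 1.021, -0.113], TCP at [0.19, -0.595, 0.198] pointing down, gripper open.
Joint ranges: [-2.91, 2.91], [-0.3, 2.13], [-1.5, 1.42], [0.17, 2.43], [-1.26, 4.41], [0.16, 1.93], [-2.52, 2.52]. Speed limits (rad/s): [1.89, 1.89, 2.39, 2.39, 3.01, 3.01, 3.01].

INTERFACE

Orientations are given as [roll, pitch, yaw] about the fixed x, y, z axes, in that order (R = Rz(yaw) Ry(pitch) Rx(roll)).
In Python, from workcell import bot, grab_frame, calibration, workorder gives the robot as it stands.
- The arm moves only by the tool move_arm, never from a script. Its arguments are lists of equal length, an entry for each row: "jaw": the closure in counts, from 0 (fully open) to 255 (shut); "dp": the shift along the tool's x, y, z in units of 800 mm (1.0 is 800 mm), a list of three; "rotation": the turn, a rotation vector about the tool's x, y, z in units of pi rad (1.0 is pi rad), a list of three. In form: {"jaw": [jaw, ...], "dp": [[dx, dy, dz], ...], "rotation": [[rx, ry, rz], ...]}. A call has 1 to 10 rows; each row shifts and turns the commanded pose from where the row before left it, along the tool's axes as they then stand; what a row does not reach is not made up. A row lasts 1/8 s, in which the tool goes at most 62.5 mm and 10.7 degrees, less where a joint would pass 70% of its speed; a pose out of reach is approached as far as the arm can. A call with a number of a shift or a turn outside -1 to 1 is refused whole. A call with a gripper value outside its range is refused whole. The fingers move at their own pace and stop on an object; "squeeze" is the grip in N (left out, the last holds). Time passes only in rows, so rows that do not move let the fingers close. It gives the time, the measured TCP pose, the force and the opening at its end, in the units of the state.
- bot.observe(): the state, without advancing time (a new reading comes with each control period).
- grab_frame(name): name is "side" or "top" or "wrist"; returns the picture (400x640x3 uint8, blue, green, red); there is no depth.
- calibration(name): a dict with "camera_matrix" (3x3 intrinsics, pixels), "T" (4x4, takes a point from camera to world coordinates). Camera axes: x right, y down, z forward; pixel columns grow to the right and rows downward; lengths in m; the calibration is good to about 2 mm. A picture is of the moment at which its call begins: read the wrist's pose just before it. calibration takes no time and is no camera call; for the wrist camera it gives the pose at the moment of the call.
- workorder.job_done(): hands the job in, once; it reports no verdict.
The state is a dict: "clock": time; "qpos": joint angles; "qd": joint speeds; "joint_efforts": joint torques, N m; "position": TCP position; "tool_rot": TCP orientation; "force": force on the tool from outside, world axes, zero at the start; "moment": the same for the moment, N m; "grip_width": finger opening in m.
Only numpy, scipy, OpenCV 4.12 (cv2) and the standard library are available. Lean on these libraries where they do the work, as an engineer would, in place of code of your own. Each camera call takes 0.05 s, during which the arm holds its last target. There are 200 camera calls.

TASK

Park the hand crank of the gel-firmness test stand: take the orange-knobbed lock pin out of the probe rack, set it in the bore on top of the bearing block, turn the crank until the cross-hole of the bushing inside comes under the pin and the pin drops through, then push the pin fully home so its knob sits down on the block. Feel for it and never force the pin, neither against the bushing nor by cranking on once it has dropped, and leave the probes and everything else on the bench where they are.

Things in the scene. Friction and masses are not known exactly. Their poses are not given: they have to be found in the camera images.
- pin_knob (a point): centre of the lock pin's orange knob, an upright cylinder 28 mm across, 24 mm tall; the only orange thing in the rack (pin 65 g, loose). Its z axis points up the pin, from tip to knob. The steel pin reaches 80 mm below the knob's underside, so its tip is 92 mm below this point
- pin_tip (a point): flat tip of the lock pin, 7.5 mm across, on its axis. Going up: a 2 mm chamfer to a 10 mm shaft, then just under the knob a taper over 6 mm to a 14 mm shoulder 8 mm long. At the start the pin stands upright in one of the rack holes, tip 40 mm deep in a 12 mm hole
- rack: grey probe rack, fixed: block 215 x 56 x 60 mm, origin at the centre of its underside. Its x axis runs along the row of four holes, at x = -78, -26, 26, 78 mm; pin and probes (32 mm wide at most, 112 mm above the bench at most) stand in them in any order, so close the fingers across the row, along its y
- stand: manual gel-firmness test stand, fixed: white base, blue gear housings, aluminium column 490 mm tall with a gauge at its +y end; at the other end the bearing block (50 mm in x, 44 mm in y, top 180 mm above the bench). Origin on the bench under the middle of the block; y along the crank shaft, away from the crank, which is on the -y side; z up
- bore (a point): centre of the mouth of the vertical bore in the flat top of the bearing block. The bore is 16 mm wide for 18 mm, then a 12 mm guide down to the bushing. Set in it, the pin stands by itself on the bushing, the knob's underside 40 mm above the block. Home, the knob's underside lies on the block, pin_knob 12 mm above this point
- crank_axis (a point): point on the horizontal crank axis, 125 mm above the bench, 100 mm from the bore's axis: the centre of the circle that crank_grip runs on, in the x-z plane of the stand. The crank has no stops, turns either way and stays where it is left (about 1 to 3 N at the handle). It is clamped on the bushing at no particular angle
- crank_grip (a point): middle of the black crank handle, 20 mm thick, 80 mm long, parallel to the crank axis, 50 mm from crank_axis. Its sleeve spins freely, so hold it with fingers pointing straight down, closing along the stand's x, and carry it round the top of the circle. It starts within 0.5 rad of straight up; to one side or the other the hole lines up before it is 1.6 rad from straight up
- probe_ball_mid (a point): steel ball probe standing in the rack, ball 25 mm; leave alone (point: ball centre)
- probe_cone_mid (a point): aluminium cone probe standing in the rack, 30 mm wide; leave alone (point: middle of the cone)
- probe_disc_mid (a point): clear cylinder probe standing in the rack, 32 mm wide; leave alone (point: middle of the cylinder)
- pot: white lidded sample pot 72 mm wide, 80 mm tall, loose on the sample table under the gauge; leave alone; origin at its underside
- wash_bottle: white wash bottle, red cap, 70 mm wide, 200 mm tall, loose; leave alone; origin at its underside
- buffer_bottle: amber jar with blue cap, 60 mm wide, 130 mm tall, loose; leave alone; origin at its underside
- beaker: glass beaker 68 mm wide, 90 mm tall, loose; leave alone; origin at its underside
- bushing_mid (a point): middle of the bushing, 55 mm below bore: 30 mm thick, hidden in the block, turning with the crank. One 12.2 mm cross-hole goes right through it, so it lines up twice a turn. Then the pin drops by its weight until a spring plunger stops it, knob's underside 4 to 12 mm above the block; the crank can then turn only about 0.15 rad either way. From there a push of 6 to 20 N takes it home
- pot2: second white sample pot, 72 mm wide, 80 mm tall, loose on the bench; leave alone; origin at its underside
Things that resemble listed ones, but are neither listed nor needed, are in the scene too. Of the things like the part that bears pin_knob, leave any that is yellow; of the rest the smaller one is meant.

How it is judged:
By the outcome, as a careful person would: the job done as asked, in the order asked, and still so for the second after the job is handed in, with the robot touching nothing.
It also fails if it takes over 72 s, if anything falls off the work surface, if the arm or the gripper's body presses on something with over 40 N, if the wrist force passes 120 N, or if a joint passes its speed limit or range.

## Working session

There is one attempt and no reset: what is moved stays moved. The work goes in short steps, Python scripts to look and compute and a tool call to move; the robot and the scene stay as the last step left them, time stands still between calls to the robot, and variables do not carry over. Pictures are saved under pics/ and viewed, about 8 in all and at most 12, crops included, and the job is handed in when it is done.

Besides the shell and the picture viewer there is one more tool, called after "Request:" as name(argument=value, ...), one argument or row to a line, values as JSON. move_arm: Moves the arm, as the interface text tells. Shifts and turns lie within -1 to 1; 1 stands for 800 mm of shift or pi rad of turn. Its arguments: {"type":"object","properties":{"jaw":{"type":"array","items":{"type":"number"}},"dp":{"type":"array","items":{"type":"array","items":{"type":"number","minimum":-1,"maximum":1}}},"rotation":{"type":"array","items":{"type":"array","items":{"type":"number","minimum":-1,"maximum":1}}},"squeeze":{"type":"number"}},"required":["jaw","dp","rotation"]}

```bash
mkdir -p pics
cat > h.py <<'E'
import numpy as np, cv2
from workcell import bot, grab_frame, calibration, workorder
from scipy.spatial.transform import Rotation as R
def ray(name,u,v,c=None):
    c=c or calibration(name); K=np.array(c["camera_matrix"]);T=np.array(c["T"])
    d=T[:3,:3]@np.linalg.solve(K,[u,v,1]); return T[:3,3],d/np.linalg.norm(d)
def atz(name,u,v,z,c=None):
    o,d=ray(name,u,v,c); return o+d*(z-o[2])/d[2]
def tri(*rays):
    A=sum(np.eye(3)-np.outer(d,d) for o,d in rays); b=sum((np.eye(3)-np.outer(d,d))@o for o,d in rays)
    p=np.linalg.solve(A,b); return p,[np.linalg.norm((np.eye(3)-np.outer(d,d))@(p-o)) for o,d in rays]
def proj(name,p,c=None):
    c=c or calibration(name); T=np.linalg.inv(np.array(c["T"])); q=np.array(c["camera_matrix"])@(T[:3,:3]@p+T[:3,3]); return q[:2]/q[2]
E
python3 - <<'E'
from h import *
s=bot.observe(); print({k:np.round(v,3) for k,v in s.items()})
for n in("side","top"):
    cv2.imwrite(f"pics/{n}0.png",cv2.resize(grab_frame(n),(800,500),interpolation=cv2.INTER_CUBIC)); print(n,np.round(calibration(n)["T"],3).tolist())
E
```

```text
{'clock': np.float64(0.0), 'qpos': array([ 1.192,  0.522, -0.036,  1.6  ,  0.021,  1.021, -0.113]), 'qd': array([ 0.001, -0.   ,  0.   ,  0.   , -0.   , -0.   , -0.   ]), 'joint_efforts': array([-1.0000e-03, -9.2710e+01,  1.9800e+00, -3.6993e+01,  1.8000e-02,
        8.0000e-03, -0.0000e+00]), 'position': array([ 0.19 , -0.595,  0.198]), 'tool_rot': array([-3.14 ,  0.   ,  0.309]), 'force': array([-0.321, -0.495, -0.784]), 'moment': array([-0.041, -0.05 ,  0.048]), 'grip_width': np.float64(0.085)}
side [[0.986, -0.109, 0.129, 0.357], [-0.169, -0.637, 0.752, -1.168], [0.0, -0.763, -0.646, 1.083], [0.0, 0.0, 0.0, 1.0]]
top [[-0.022, -0.988, 0.156, 0.31], [-1.0, 0.024, 0.014, -0.072], [-0.018, -0.156, -0.988, 1.544], [0.0, 0.0, 0.0, 1.0]]
```

View pics/side0.png

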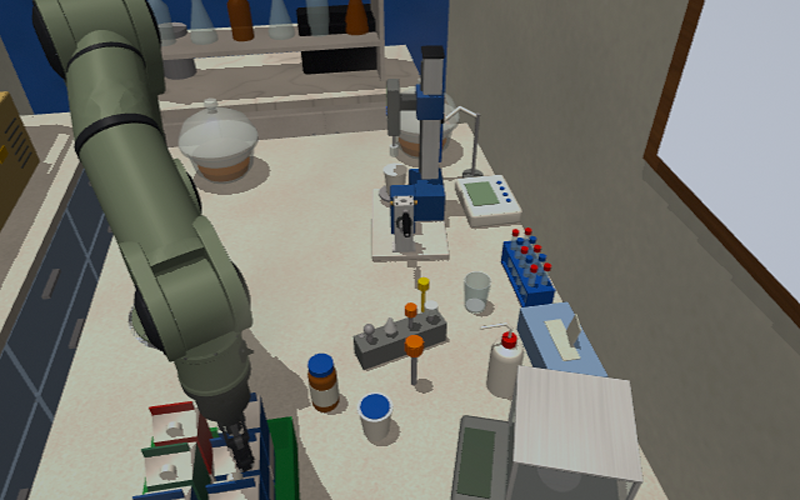

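View pics/top0.png

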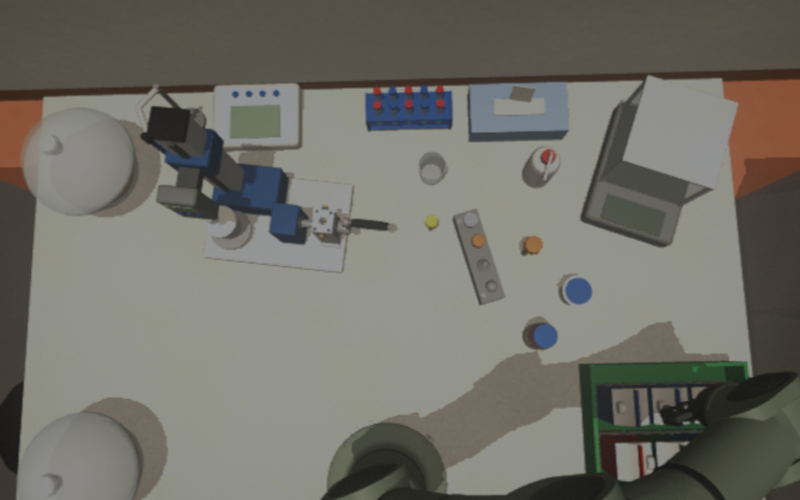

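The side view shows three pins: an orange knob in the rack at (411,311), a larger orange one on the bench in front at (414,345), and a yellow one behind at (424,284). In the top view they are at (478,241), (533,245) and (432,221). The one in the rack fits the description. I'll check it in a close crop.

Run:
```python
from h import *
s=grab_frame("side"); t=grab_frame("top")
z=lambda im,x,y,w,h,W,H: cv2.resize(im[y:y+h,x:x+w],(W,H),interpolation=cv2.INTER_CUBIC)
# side crops: scale 5 ; top crops: scale 5
a=np.hstack([z(s,280,215,80,60,400,300),z(s,290,140,80,60,400,300)])
b=np.hstack([z(t,340,160,80,60+20,300,300),z(t,230,150,100,60,500,300)])
cv2.imwrite("pics/c1.png",np.vstack([a,b]))
```

```text
(no output)
```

View pics/c1.png

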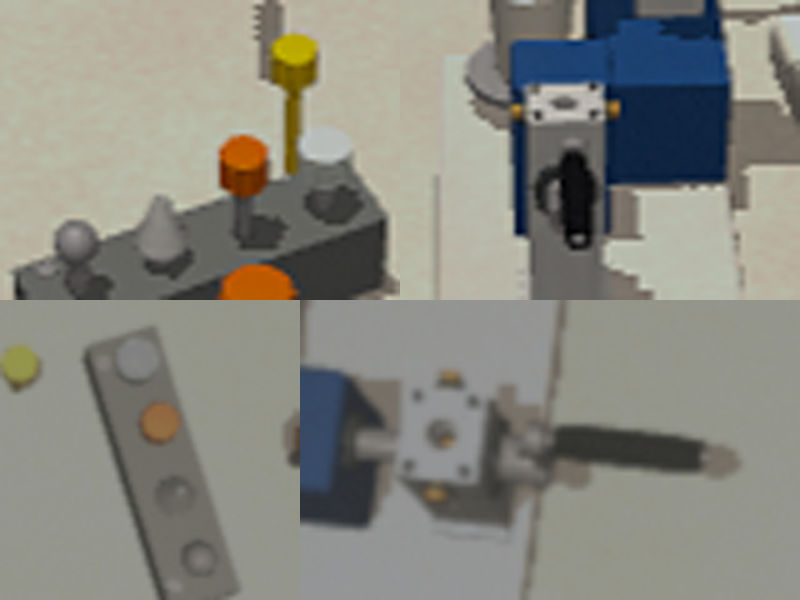

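Run:
```python
from h import *
p=lambda *a:print(*[np.round(x,4) for x in a])
p("knob top",atz("top",382.7,192.5,.124)); p("knob tri",*tri(ray("side",328.8,248.2),ray("top",382.7,192.5)))
p("bore top",atz("top",258.4,176.6,.18)); p("bore side",atz("side",323,160.4,.18))
H=[atz("top",230+(u-300)/5,150+(v-300)/5,.18)[:2] for u,v in((418,397),(474,402),(463,473),(409,465))]
print("holes",np.round(H,4).tolist(),"mean",np.mean(H,0)); 
y=(H[0]+H[3]-H[1]-H[2])/2; x=(H[0]+H[1]-H[2]-H[3])/2  # image left = +y
p("yaw",np.arctan2(-y[0],y[1]),np.arctan2(x[1],x[0]))
p("grip",*tri(ray("side",325,179),ray("top",296,179.4)))
a=tri(ray("side",324.5,170),ray("top",230+255/5,150+143/5))[0]
e0=atz("top",230+255/5,150+140/5,.173);e1=atz("top",230+405/5,150+155/5,.173);p("hdl ends",e0,e1,np.arctan2(-(e0-e1)[0],(e0-e1)[1]),(e0+e1)/2)
# rack
r=[atz("top",340+u/3.75,160+(v-300)/3.75,.06)[:2] for u,v in((90,350),(155,330),(238,590),(165,600))]
print(np.round(r,4).tolist()); d=r[1]-r[2];p("rack long dir",np.arctan2(d[1],d[0]))
k=[atz("top",340+u/3.75,160+(v-300)/3.75,z)[:2] for u,v,z in((137,358,.112),(160,422,.124),(199,556,.1))]
print(np.round(k,4).tolist()); d=k[0]-k[2];p("row dir",np.arctan2(d[1],d[0]),np.linalg.norm(d))
```

```text
Traceback (most recent call last):
numpy._core._exceptions._UFuncNoLoopError: ufunc 'multiply' did not contain a loop with signature matching types (dtype('<U8'), dtype('float64')) -> None
```

Run:
```python
from h import *
p=lambda *a:print(*[x if isinstance(x,str) else np.round(x,4) for x in a])
p("knob top",atz("top",382.7,192.5,.124)); p("knob tri",*tri(ray("side",328.8,248.2),ray("top",382.7,192.5)))
p("bore top",atz("top",258.4,176.6,.18)); p("bore side",atz("side",323,160.4,.18))
H=[atz("top",230+(u-300)/5,150+(v-300)/5,.18)[:2] for u,v in((418,397),(474,402),(463,473),(409,465))]
print("holes",np.round(H,4).tolist(),"mean",np.mean(H,0)); 
y=(H[0]+H[3]-H[1]-H[2])/2; x=(H[0]+H[1]-H[2]-H[3])/2  # image left = +y
p("yaw",np.arctan2(-y[0],y[1]),np.arctan2(x[1],x[0]))
p("grip",*tri(ray("side",325,179),ray("top",296,179.4)))
e0=atz("top",230+255/5,150+140/5,.173);e1=atz("top",230+405/5,150+155/5,.173);p("hdl ends",e0,e1,np.arctan2(-(e0-e1)[0],(e0-e1)[1]),(e0+e1)/2)
k=[atz("top",340+u/3.75,160+(v-300)/3.75,z)[:2] for u,v,z in((137,358,.112),(160,422,.124),(199,556,.1))]
print(np.round(k,4).tolist()); d=k[0]-k[2];p("row dir",np.arctan2(d[1],d[0]),np.linalg.norm(d))
r=[atz("top",340+u/3.75,160+(v-300)/3.75,.06)[:2] for u,v in((155,330),(238,590))]; d=r[0]-r[1];p("edge dir",np.arctan2(d[1],d[0]))
```

```text
knob top [ 0.5355 -0.217   0.124 ]
knob tri [ 0.5375 -0.2185  0.1094] [0.0003 0.0003]
bore top [0.5778 0.1188 0.18  ]
bore side [0.5775 0.1144 0.18  ]
holes [[0.5978, 0.1317], [0.5943, 0.1016], [0.5558, 0.1076], [0.5608, 0.1365]] mean [0.57717417 0.11934828]
yaw -0.1439 -0.1433
grip [0.5679 0.0185 0.1761] [0.0005 0.0005]
hdl ends [0.5738 0.059  0.173 ] [ 0.5636 -0.0215  0.173 ] -0.126 [0.5687 0.0188 0.173 ]
[[0.5861, -0.2029], [0.5354, -0.2169], [0.4382, -0.2442]]
row dir 0.2721 0.1536
edge dir 0.2648
```

```bash
cat >> h.py <<'E'
def plan(p,yaw,n,pos=None,rot=None):
    "rows to world TCP p, tool down at yaw: prints dp and rotation per row"
    s=bot.observe(); P=np.array(s["position"] if pos is None else pos); Q=R.from_euler("xyz",s["tool_rot"] if rot is None else rot)
    w=(Q.inv()*R.from_euler("xyz",[np.pi,0,yaw])).as_rotvec()/n; d=(np.array(p)-P)/n
    dp=[np.round((Q*R.from_rotvec(w*i)).inv().apply(d)/.8,4).tolist() for i in range(n)]
    print("dp",dp); print("rot",np.round(w/np.pi,4).tolist(),"mm/row",np.linalg.norm(d)*1e3,"deg/row",np.degrees(np.linalg.norm(w)))
    return p,[np.pi,0,yaw]
E
python3 - <<'E'
from h import *
a=plan([.19,-.595,.32],.309,3); b=plan([.5365,-.2175,.27],.27,13,*a)
E
```

```text
dp [[0.0001, -0.0001, -0.0509], [0.0001, -0.0001, -0.0509], [0.0001, -0.0001, -0.0509]]
rot [-0.0001, 0.0, -0.0] mm/row 40.74032877584056 deg/row 0.013264591209255014
dp [[0.0428, -0.0244, 0.0048], [0.0427, -0.0246, 0.0048], [0.0426, -0.0247, 0.0048], [0.0426, -0.0248, 0.0048], [0.0425, -0.025, 0.0048], [0.0424, -0.0251, 0.0048], [0.0423, -0.0252, 0.0048], [0.0423, -0.0253, 0.0048], [0.0422, -0.0255, 0.0048], [0.0421, -0.0256, 0.0048], [0.042, -0.0257, 0.0048], [0.0419, -0.0258, 0.0048], [0.0419, -0.026, 0.0048]]
rot [0.0, -0.0, 0.001] mm/row 39.603695063994884 deg/row 0.17188733853924695
```

Request:
move_arm(
  jaw=[0, 0, 0, 0, 0, 0, 0, 0],
  dp=[
    [0, 0, -0.051],
    [0, 0, -0.051],
    [0, 0, -0.051],
    [0.0425, -0.025, 0],
    [0.0425, -0.025, 0],
    [0.0425, -0.025, 0],
    [0.0425, -0.025, 0],
    [0.0425, -0.025, 0],
  ],
  rotation=[
    [0, 0, 0],
    [0, 0, 0],
    [0, 0, 0],
    [0, 0, 0],
    [0, 0, 0],
    [0, 0, 0],
    [0, 0, 0],
    [0, 0, 0],
  ],
  squeeze=30,
)

```text
clock: 1.2
position: [0.3222, -0.4474, 0.3205]
tool_rot: [-3.142, 0.0, 0.309]
force: [0.5, -0.5, 0.5]
grip_width: 0.0854
```

Request:
move_arm(
  jaw=[0, 0, 0, 0, 0, 0, 0, 0, 0],
  dp=[
    [0.0425, -0.025, 0],
    [0.0425, -0.025, 0],
    [0.0425, -0.025, 0],
    [0.0425, -0.025, 0],
    [0.0425, -0.025, 0.01],
    [0.0425, -0.025, 0.015],
    [0.0425, -0.025, 0.02],
    [0.0425, -0.025, 0.02],
    [0, 0, 0],
  ],
  rotation=[
    [0, 0, 0.0015],
    [0, 0, 0.0015],
    [0, 0, 0.0015],
    [0, 0, 0.0015],
    [0, 0, 0.0015],
    [0, 0, 0.0015],
    [0, 0, 0.0015],
    [0, 0, 0.0015],
    [0, 0, 0],
  ],
)

```text
clock: 2.33
position: [0.5369, -0.214, 0.267]
tool_rot: [-3.139, 0.001, 0.275]
force: [-0.8, 0.0, 0.0]
grip_width: 0.0853
```

Run:
```python
from h import *
s=bot.observe(); print({k:np.round(v,4) for k,v in s.items()})
c=calibration("wrist"); im=grab_frame("wrist"); cv2.imwrite("pics/w1.png",cv2.resize(im,(800,500),interpolation=cv2.INTER_CUBIC))
print(np.round(c["T"],4).tolist(),c["camera_matrix"])
for p in([.5365,-.2175,.124],[.5365,-.2175,.112]): print(proj("wrist",np.array(p),c)*1.25)
```

```text
{'clock': np.float64(2.325), 'qpos': array([ 0.455 ,  0.3903, -0.2439,  1.6316,  0.0999,  1.1342, -1.1093]), 'qd': array([ 0.0445, -0.0329,  0.0406,  0.0016,  0.0022,  0.0172,  0.0387]), 'joint_efforts': array([-3.38580e+00, -7.91025e+01, -3.91330e+00, -3.91871e+01,
       -7.50000e-02, -5.20000e-01, -1.13520e+00]), 'position': array([ 0.5369, -0.214 ,  0.267 ]), 'tool_rot': array([-3.1393e+00,  1.1000e-03,  2.7530e-01]), 'force': array([-0.8286,  0.0246,  0.0256]), 'moment': array([-0.0397,  0.0484,  0.0631]), 'grip_width': np.float64(0.0853)}
[[0.2721, -0.9109, -0.3101, 0.6172], [-0.9623, -0.2582, -0.0858, -0.1932], [-0.0019, 0.3217, -0.9468, 0.4436], [0.0, 0.0, 0.0, 1.0]] [[338.43152049   0.         314.75468043]
 [  0.         338.43152049 201.95797491]
 [  0.           0.           1.        ]]
[396.11536587 222.89653527]
[396.05484484 219.09297415]
```

View pics/w1.png

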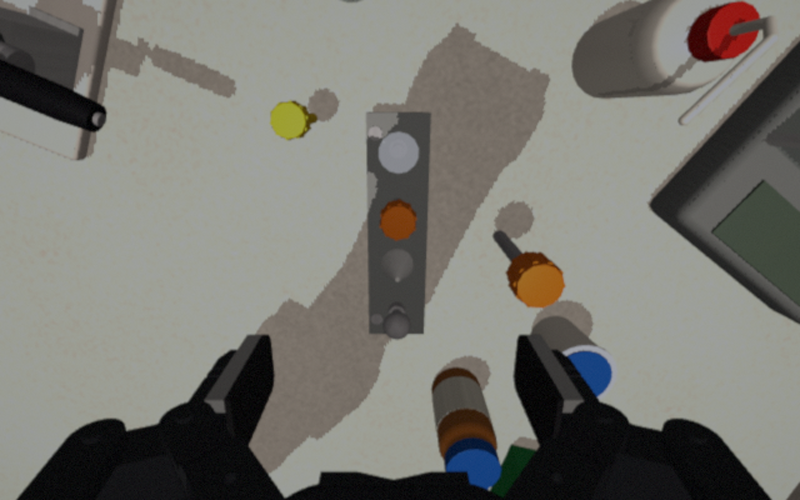

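The wrist view shows the rack's orange knob at (397,220), 1–2 px from the prediction. The ball, cone and clear disc are its neighbours in the row, and the larger orange pin (537,280) is well to the side. I'm descending with the jaws partly closed.

Request:
move_arm(
  jaw=[100, 100, 100, 100, 100, 100, 100, 100],
  dp=[
    [0, 0, 0.02],
    [0, 0, 0.036],
    [0, 0, 0.036],
    [0, 0, 0.036],
    [0, 0, 0.036],
    [0, 0, 0.03],
    [0, 0.0006, 0.02],
    [0, 0, 0],
  ],
  rotation=[
    [0, 0, 0],
    [0, 0, 0],
    [0, 0, 0],
    [0, 0, 0],
    [0, 0, 0],
    [0, 0, 0],
    [0, 0, 0],
    [0, 0, 0],
  ],
)

```text
clock: 3.38
position: [0.5351, -0.2178, 0.0964]
tool_rot: [-3.141, 0.001, 0.27]
force: [0.7, -0.6, -0.1]
grip_width: 0.0517
```

Run:
```python
from h import *
s=bot.observe(); print({k:np.round(s[k],4) for k in ("clock","position","tool_rot","force","grip_width")})
cv2.imwrite("pics/w2.png",grab_frame("wrist")[150:400,120:520])
```

```text
{'clock': np.float64(3.375), 'position': array([ 0.5351, -0.2178,  0.0964]), 'tool_rot': array([-3.1408e+00,  1.4000e-03,  2.7030e-01]), 'force': array([ 0.7312, -0.5677, -0.1329]), 'grip_width': np.float64(0.0517)}
```

View pics/w2.png

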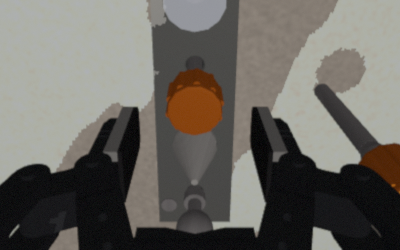

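The crop shows the knob at (195,110), midway between the pads. Closing.

Request:
move_arm(
  jaw=[180, 255, 255, 255, 255],
  dp=[
    [0, 0, 0],
    [0, 0, 0],
    [0, 0, 0],
    [0, 0, 0],
    [0, 0, 0],
  ],
  rotation=[
    [0, 0, 0],
    [0, 0, 0],
    [0, 0, 0],
    [0, 0, 0],
    [0, 0, 0],
  ],
  squeeze=40,
)

```text
clock: 4.05
position: [0.536, -0.2174, 0.0973]
tool_rot: [-3.142, -0.0, 0.271]
force: [-0.7, -0.1, -0.9]
grip_width: -0.0002
```

Request:
move_arm(
  jaw=[255, 255, 255, 255, 255, 255],
  dp=[
    [0, 0, -0.01],
    [0, 0, -0.03],
    [0, 0, -0.04],
    [0, 0, -0.04],
    [0, 0, -0.04],
    [0, 0, -0.04],
  ],
  rotation=[
    [0, 0, 0],
    [0, 0, 0],
    [0, 0, 0],
    [0, 0, 0],
    [0, 0, 0],
    [0, 0, 0],
  ],
)

```text
clock: 4.8
position: [0.5359, -0.2173, 0.259]
tool_rot: [3.141, -0.0, 0.271]
force: [-0.3, 0.5, 0.2]
grip_width: 0.0003
```

Run:
```python
from h import *
s=bot.observe(); print({k:np.round(s[k],4) for k in ("clock","position","tool_rot","force","grip_width","qpos")})
P=s["position"]
plan([.5775,.1175,.30],1.436,11)
```

```text
{'clock': np.float64(4.8), 'position': array([ 0.5359, -0.2173,  0.259 ]), 'tool_rot': array([ 3.1414e+00, -4.0000e-04,  2.7110e-01]), 'force': array([-0.2711,  0.4899,  0.18  ]), 'grip_width': np.float64(0.0003), 'qpos': array([ 0.4599,  0.3958, -0.2433,  1.6443,  0.1037,  1.1137, -1.1108])}
dp [[0.0147, -0.0354, -0.0047], [0.0184, -0.0336, -0.0047], [0.0219, -0.0315, -0.0047], [0.0251, -0.029, -0.0047], [0.028, -0.0262, -0.0047], [0.0306, -0.0231, -0.0047], [0.0329, -0.0197, -0.0047], [0.0348, -0.0161, -0.0047], [0.0363, -0.0124, -0.0047], [0.0374, -0.0085, -0.0047], [0.0381, -0.0045, -0.0047]]
rot [0.0, -0.0, -0.0337] mm/row 30.89736794996225 deg/row 6.067374352572966
```

The grip width is 0, so I missed the knob. I'll look at the scene before doing anything else.

Run:
```python
from h import *
c=calibration("wrist"); w=grab_frame("wrist"); s=grab_frame("side")
P=bot.observe()["position"]; print(proj("wrist",P,c), proj("wrist",np.array([.5365,-.2175,.124]),c), proj("wrist",np.array([.5365,-.2175,.112]),c),proj("side",P))
z=cv2.resize(s[190:310,260:400],(560,480),interpolation=cv2.INTER_CUBIC)
cv2.imwrite("pics/m1.png",np.hstack([z,cv2.resize(w[100:400,220:420],(320,480))])[:,:800])
```

```text
[313.535035   239.41195071] [313.43062238 178.7560211 ] [313.46824224 175.64219484] [329.25176739 207.45476698]
```

View pics/m1.png

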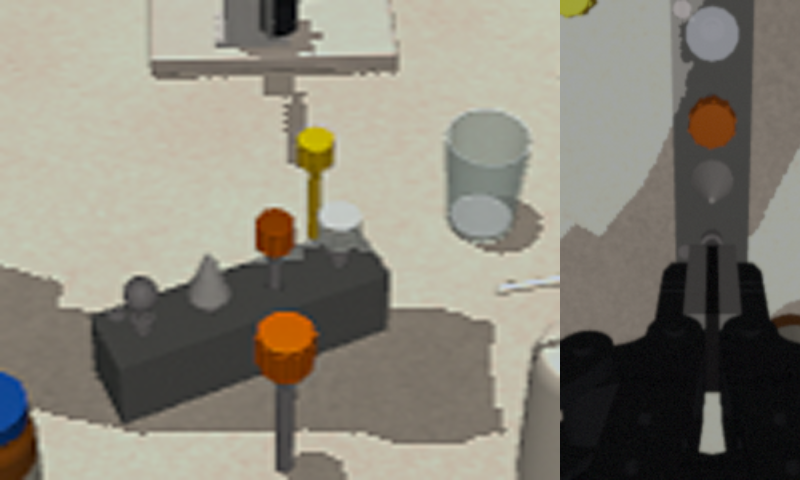

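Run:
```python
from h import *
print("start tip in side0 (800px)",proj("side",np.array([.19,-.595,.198]))*1.25,"top",proj("top",np.array([.19,-.595,.198]))*1.25)
P=bot.observe()["position"]; print("now", proj("side",P)*1.25, proj("top",P)*1.25)
a,b=grab_frame("side"),grab_frame("top"); cv2.imwrite("pics/m2.png",np.vstack([cv2.resize(a,(480,300)),cv2.resize(b,(480,300))]))
```

```text
start tip in side0 (800px) [243.59920804 459.1019154 ] top [677.54947901 400.36590594]
now [411.56470923 259.31845872] [485.29061675 228.83667296]
```

View pics/m2.png

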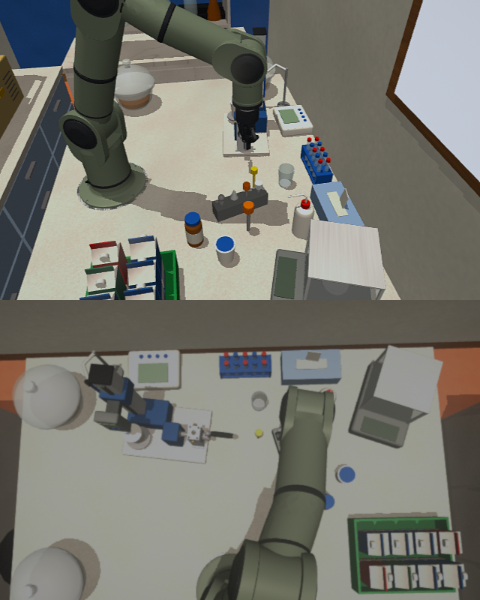

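Run:
```python
from h import *
P=np.array(bot.observe()["position"]); c=calibration("wrist")
ax=np.array([np.cos(.271),np.sin(.271),0])*.011
for h in(0,.01,.02,.03,.04): print(h,proj("side",P+[0,0,h]),proj("wrist",P+[0,0,h]+ax,c),proj("wrist",P+[0,0,h]-ax,c))
s=grab_frame("side");w=grab_frame("wrist")
cv2.imwrite("pics/m3.png",np.hstack([cv2.resize(s[160:220,300:360],(400,400),interpolation=cv2.INTER_CUBIC),cv2.resize(w[210:310,265:365],(400,400),interpolation=cv2.INTER_CUBIC)]))
```

```text
0 [328.75179594 208.34030211] [312.10840401 222.06659609] [312.19023786 257.07973571]
0.01 [328.78185469 205.4545588 ] [311.98922967 229.10365568] [312.07965081 265.61823675]
0.02 [328.81222219 202.53917507] [311.85688359 236.91848595] [311.95732307 275.06324393]
0.03 [328.84290322 199.5936919 ] [311.70905432 245.64757411] [311.82128013 285.56721145]
0.04 [328.87390265 196.61764072] [311.542856   255.46132681] [311.6690784  297.31880967]
```

View pics/m3.png

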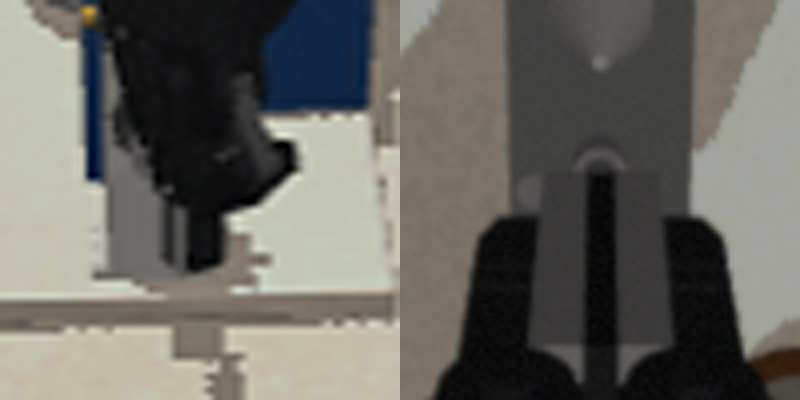

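The fingertips appear about 30 mm above the reported TCP in both the side view (tip about (331,200), expected row 208) and the wrist view (row 253). So the jaws closed just above the knob, and the pin is undisturbed. I'll retry about 26 mm lower. That stays above the rack top either way.

Request:
move_arm(
  jaw=[100, 100, 100, 100, 100, 100, 100, 100, 100],
  dp=[
    [0, 0, 0],
    [0, 0, 0.01],
    [0, 0, 0.04],
    [0, 0, 0.04],
    [0, 0, 0.04],
    [0, 0, 0.04],
    [0, 0, 0.03],
    [0, 0, 0.02],
    [0, 0, 0.014],
  ],
  rotation=[
    [0, 0, 0],
    [0, 0, 0],
    [0, 0, 0],
    [0, 0, 0],
    [0, 0, 0],
    [0, 0, 0],
    [0, 0, 0],
    [0, 0, 0],
    [0, 0, 0],
  ],
  squeeze=40,
)

```text
clock: 6.22
position: [0.5358, -0.2173, 0.0692]
tool_rot: [-3.141, 0.0, 0.271]
force: [-0.1, 0.2, -0.9]
grip_width: 0.052
```

Request:
move_arm(
  jaw=[180, 255, 255, 255, 255],
  dp=[
    [0, 0, 0],
    [0, 0, 0],
    [0, 0, 0],
    [0, 0, 0],
    [0, 0, 0],
  ],
  rotation=[
    [0, 0, 0],
    [0, 0, 0],
    [0, 0, 0],
    [0, 0, 0],
    [0, 0, 0],
  ],
)

```text
clock: 6.85
position: [0.5362, -0.2175, 0.0704]
tool_rot: [3.141, -0.001, 0.271]
force: [-0.9, -0.1, 3.3]
grip_width: 0.0265
```

Width 26.5 mm, so the knob is held, with pin_knob about 42 mm above the reported TCP. Lifting now, then transport.

Request:
move_arm(
  jaw=[255, 255, 255, 255, 255, 255, 255, 255],
  dp=[
    [0, 0, -0.01],
    [0, 0, -0.03],
    [0, 0, -0.04],
    [0, 0, -0.045],
    [0, 0, -0.045],
    [0, 0, -0.045],
    [0, 0, -0.045],
    [0, 0, -0.01],
  ],
  rotation=[
    [0, 0, 0],
    [0, 0, 0],
    [0, 0, 0],
    [0, 0, 0],
    [0, 0, 0],
    [0, 0, 0],
    [0, 0, 0],
    [0, 0, 0],
  ],
)

```text
clock: 7.85
position: [0.5366, -0.2176, 0.2888]
tool_rot: [3.14, -0.003, 0.271]
force: [0.2, 0.2, -1.5]
grip_width: 0.0265
```

Run:
```python
from h import *
s=bot.observe(); print({k:np.round(s[k],4) for k in ("clock","position","tool_rot","force","grip_width","qpos")})
plan([.5775,.1175,.285],1.436,12)
```

```text
{'clock': np.float64(7.85), 'position': array([ 0.5366, -0.2176,  0.2888]), 'tool_rot': array([ 3.1397e+00, -2.8000e-03,  2.7100e-01]), 'force': array([ 0.1607,  0.2481, -1.4937]), 'grip_width': np.float64(0.0265), 'qpos': array([ 0.4625,  0.3718, -0.2465,  1.6028,  0.0966,  1.1756, -1.1045])}
dp [[0.0134, -0.0325, 0.0004], [0.0165, -0.031, 0.0004], [0.0195, -0.0293, 0.0004], [0.0222, -0.0273, 0.0004], [0.0247, -0.025, 0.0004], [0.0271, -0.0225, 0.0004], [0.0291, -0.0197, 0.0004], [0.0309, -0.0168, 0.0004], [0.0324, -0.0137, 0.0004], [0.0335, -0.0105, 0.0004], [0.0344, -0.0072, 0.0004], [0.0349, -0.0039, 0.0004]]
rot [0.0001, -0.0, -0.0309] mm/row 28.131748603528386 deg/row 5.562548387242925
```

Request:
move_arm(
  jaw=[255, 255, 255, 255, 255, 255, 255],
  dp=[
    [0.0134, -0.0325, 0],
    [0.0165, -0.031, 0],
    [0.0195, -0.0293, 0],
    [0.0222, -0.0273, 0],
    [0.0247, -0.025, 0],
    [0.0271, -0.0225, 0],
    [0.0291, -0.0197, 0],
  ],
  rotation=[
    [0, 0, -0.031],
    [0, 0, -0.031],
    [0, 0, -0.031],
    [0, 0, -0.031],
    [0, 0, -0.031],
    [0, 0, -0.031],
    [0, 0, -0.031],
  ],
)

```text
clock: 8.72
position: [0.5597, -0.0201, 0.2861]
tool_rot: [-3.142, -0.0, 0.959]
force: [0.6, -0.3, -0.2]
grip_width: 0.0265
```

Request:
move_arm(
  jaw=[255, 255, 255, 255, 255, 255, 255],
  dp=[
    [0.0309, -0.0168, 0],
    [0.0324, -0.0137, 0],
    [0.0335, -0.0105, 0],
    [0.0344, -0.0072, 0],
    [0.0349, -0.0039, 0],
    [0, 0, 0],
    [0, 0, 0],
  ],
  rotation=[
    [0, 0, -0.031],
    [0, 0, -0.031],
    [0, 0, -0.031],
    [0, 0, -0.031],
    [0, 0, -0.031],
    [0, 0, 0],
    [0, 0, 0],
  ],
)

```text
clock: 9.6
position: [0.5763, 0.1176, 0.2859]
tool_rot: [-3.141, 0.0, 1.44]
force: [-0.1, -0.7, -1.0]
grip_width: 0.0264
```

Run:
```python
from h import *
s=bot.observe(); print({k:np.round(s[k],4) for k in ("clock","position","tool_rot","force","grip_width","qpos")})
c=calibration("wrist"); w=grab_frame("wrist"); sd=grab_frame("side")
P=np.array(s["position"]); B=np.array([.5775,.1175,.18]); tip=P+[0,0,-.05]
print("wrist: tip",proj("wrist",tip,c),"bore",proj("wrist",B,c),"side tip",proj("side",tip),"bore",proj("side",B))
np.save("wc.npy",np.array(c["T"]))
cv2.imwrite("pics/b1.png",np.hstack([cv2.resize(w[100:300,220:420],(400,400),interpolation=cv2.INTER_CUBIC),cv2.resize(sd[110:190,285:365],(400,400),interpolation=cv2.INTER_CUBIC)]))
```

```text
{'clock': np.float64(9.6), 'position': array([0.5763, 0.1176, 0.2859]), 'tool_rot': array([-3.1414e+00,  4.0000e-04,  1.4400e+00]), 'force': array([-0.1471, -0.7183, -0.9818]), 'grip_width': np.float64(0.0264), 'qpos': array([ 0.1086,  0.4327, -0.5851,  1.5667,  0.2496,  1.218 , -0.6516])}
wrist: tip [313.63979254 207.94535003] bore [315.23366519 186.12838445] side tip [322.47210309 145.5226273 ] bore [322.83572179 159.8770974 ]
```

View pics/b1.png

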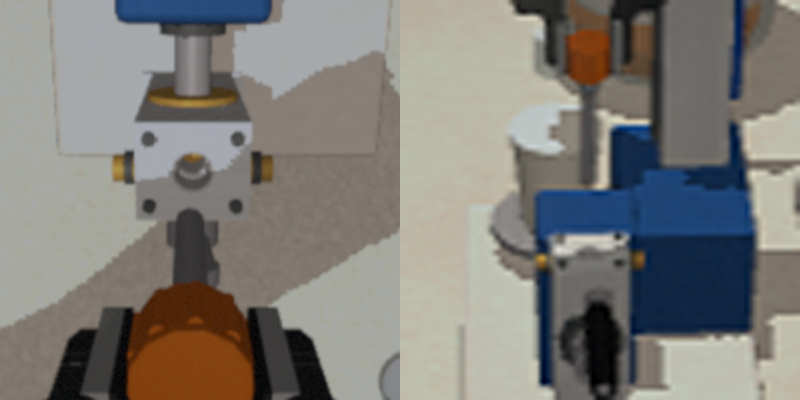

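Wrist crop: bore mouth at (193,171), pin tip at about (188,215). Side crop: tip at (588,185). Both match the predictions. I'm computing the residual.

Run:
```python
from h import *
c=dict(calibration("wrist")); c["T"]=np.load("wc.npy")
b=atz("wrist",316.5,185.5,.18,c); t=atz("wrist",314,207.5,.2359,c); print("bore",b,"tip",t, "P",bot.observe()["position"])
d=b-t; d[2]=0
print("shift tool units",R.from_euler("xyz",bot.observe()["tool_rot"]).inv().apply(d)/.8)
```

```text
bore [0.57866261 0.11791908 0.18      ] tip [0.57663048 0.11789204 0.2359    ] P [0.57639078 0.11700226 0.28606754]
shift tool units [ 3.67813018e-04  2.51361908e-03 -4.05911047e-08]
```

Request:
move_arm(
  jaw=[255, 255, 255, 255, 255, 255],
  dp=[
    [0.0006, 0.002, 0.02],
    [0, 0, 0.025],
    [0, 0, 0.02],
    [0, 0, 0.014],
    [0, 0, 0.01],
    [0, 0, 0],
  ],
  rotation=[
    [0, 0, 0],
    [0, 0, 0],
    [0, 0, 0],
    [0, 0, 0],
    [0, 0, 0],
    [0, 0, 0],
  ],
)

```text
clock: 10.45
position: [0.5779, 0.1179, 0.2145]
tool_rot: [-3.141, 0.0, 1.44]
force: [0.2, -0.1, 0.4]
grip_width: 0.0267
```

Request:
move_arm(
  jaw=[255, 255, 255, 255, 255],
  dp=[
    [0, 0, 0.005],
    [0, 0, 0.005],
    [0, 0, 0.005],
    [0, 0, 0.004],
    [0, 0, 0],
  ],
  rotation=[
    [0, 0, 0],
    [0, 0, 0],
    [0, 0, 0],
    [0, 0, 0],
    [0, 0, 0],
  ],
)

```text
clock: 11.08
position: [0.5779, 0.1179, 0.1995]
tool_rot: [-3.141, 0.0, 1.44]
force: [0.2, -0.4, -0.9]
grip_width: 0.0266
```

Request:
move_arm(
  jaw=[255, 255, 255, 255],
  dp=[
    [0, 0, 0.004],
    [0, 0, 0.003],
    [0, 0, 0.002],
    [0, 0, 0],
  ],
  rotation=[
    [0, 0, 0],
    [0, 0, 0],
    [0, 0, 0],
    [0, 0, 0],
  ],
)

```text
clock: 11.58
position: [0.5779, 0.118, 0.1924]
tool_rot: [-3.141, 0.0, 1.44]
force: [0.5, 0.3, -1.3]
grip_width: 0.0266
```

Request:
move_arm(
  jaw=[190, 150, 120, 100, 100, 100],
  dp=[
    [0, 0, 0],
    [0, 0, 0],
    [0, 0, 0],
    [0, 0, 0],
    [0, 0, 0],
    [0, 0, 0],
  ],
  rotation=[
    [0, 0, 0],
    [0, 0, 0],
    [0, 0, 0],
    [0, 0, 0],
    [0, 0, 0],
    [0, 0, 0],
  ],
)

```text
clock: 12.32
position: [0.578, 0.118, 0.1925]
tool_rot: [3.142, -0.0, 1.44]
force: [0.2, -1.4, 1.0]
grip_width: 0.0516
```

Request:
move_arm(
  jaw=[80, 80, 80, 80, 80],
  dp=[
    [0, 0, -0.02],
    [0, 0, -0.035],
    [0, 0, -0.035],
    [0, 0, -0.035],
    [0, 0, -0.01],
  ],
  rotation=[
    [0, 0, 0],
    [0, 0, 0],
    [0, 0, 0],
    [0, 0, 0],
    [0, 0, 0],
  ],
)

```text
clock: 12.95
position: [0.5785, 0.1183, 0.3031]
tool_rot: [3.139, -0.001, 1.44]
force: [-0.8, -0.1, -0.4]
grip_width: 0.0585
```

Run:
```python
from h import *
s=bot.observe(); print({k:np.round(s[k],4) for k in ("clock","position","tool_rot","force","grip_width","qpos")})
sd=grab_frame("side");w=grab_frame("wrist")
def orange(im,n):
    h=cv2.cvtColor(im,cv2.COLOR_BGR2HSV); m=((h[...,0]>4)&(h[...,0]<16)&(h[...,1]>190)&(h[...,2]>60)).astype(np.uint8)
    k,_,st,ce=cv2.connectedComponentsWithStats(m); print(n,[(st[i].tolist(),ce[i].round(1).tolist()) for i in range(1,k) if st[i,4]>40])
orange(sd,"side");orange(w,"wrist")
print("side pred knob standing",proj("side",np.array([.5787,.1179,.232])),"dropped",proj("side",np.array([.5787,.1179,.2])))
cv2.imwrite("pics/d1.png",np.hstack([cv2.resize(w[80:280,210:410],(400,400),interpolation=cv2.INTER_CUBIC),cv2.resize(sd[130:210,285:365],(400,400),interpolation=cv2.INTER_CUBIC)]))
```

```text
{'clock': np.float64(12.95), 'position': array([0.5785, 0.1183, 0.3031]), 'tool_rot': array([ 3.1388e+00, -1.0000e-03,  1.4397e+00]), 'force': array([-0.8486, -0.0735, -0.3743]), 'grip_width': np.float64(0.0585), 'qpos': array([ 0.1096,  0.4224, -0.5882,  1.538 ,  0.2426,  1.2517, -0.6447])}
side [([192, 21, 9, 12, 62], [197.1, 27.3]), ([85, 103, 14, 36, 68], [91.9, 121.1]), ([319, 142, 9, 10, 75], [322.9, 146.5]), ([324, 268, 15, 18, 218], [330.9, 276.2]), ([247, 296, 21, 16, 198], [257.5, 305.2]), ([252, 324, 16, 6, 48], [259.7, 326.5])]
wrist [([297, 180, 37, 43, 929], [315.6, 203.3])]
side pred knob standing [323.18111546 146.44014353] dropped [323.17699256 154.71294494]
```

View pics/d1.png

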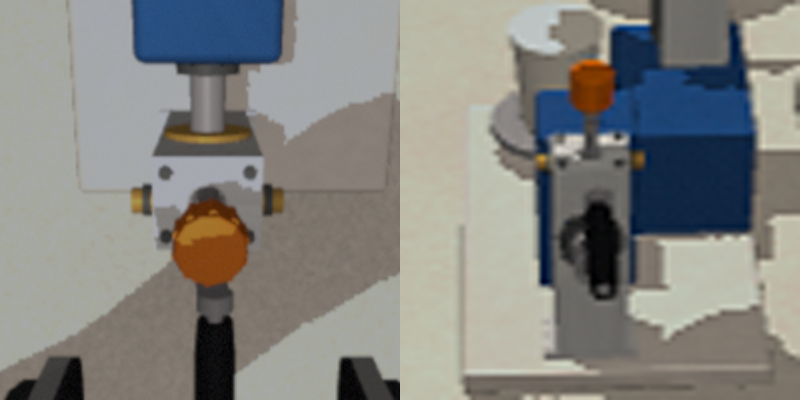

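The pin stands upright in the bore: side knob at (322.9,146.5) against a predicted (323.2,146.4) for standing on the bushing. The crank handle shows at wrist crop (215,365). Now for the crank.

```bash
cat >> h.py <<'E'
def knob(tag=""):
    s=bot.observe(); im=grab_frame("side")[125:175,300:345]; h=cv2.cvtColor(im,cv2.COLOR_BGR2HSV)
    m=((h[...,0]>4)&(h[...,0]<16)&(h[...,1]>190)&(h[...,2]>60)); v,u=np.nonzero(m)
    print(tag,"clock",s["clock"],"knob",(300+u.mean()).round(1),(125+v.mean()).round(1),len(u),"rows",125+v.min(),125+v.max(),"P",np.round(s["position"],4),"F",np.round(s["force"],1),"M",np.round(s["moment"],2),"w",round(float(s["grip_width"]),4))
E
python3 - <<'E'
from h import *
P=bot.observe()["position"]
for z in(.17,.175): print(atz("wrist",317.5,262,z))
yaw=-.135; ya=np.array([-np.sin(yaw),np.cos(yaw)]); print("axis",np.array([.5785,.118])-.1*ya)
plan([.568,.018,.30],1.436,4)
knob()
E
```

```text
[0.57044924 0.03045    0.17      ]
[0.5707572  0.03317488 0.175     ]
axis [0.56504097 0.01890987]
dp [[-0.0314, 0.0009, 0.0005], [-0.0314, 0.001, 0.0005], [-0.0314, 0.001, 0.0005], [-0.0314, 0.001, 0.0005]]
rot [0.0001, -0.0, 0.0003] mm/row 25.144160766753544 deg/row 0.056426772481058284
 clock 13.05 knob 322.9 146.5 75 rows 142 151 P [0.5782 0.118  0.3015] F [ 0.  -0.5 -2.1] M [ 0.01  0.04 -0.08] w 0.0587
```

Request:
move_arm(
  jaw=[80, 80, 80, 80, 80],
  dp=[
    [-0.0314, 0.001, 0],
    [-0.0314, 0.001, 0],
    [-0.0314, 0.001, 0],
    [-0.0314, 0.0005, 0],
    [0, 0, 0],
  ],
  rotation=[
    [0, 0, 0],
    [0, 0, 0],
    [0, 0, 0],
    [0, 0, 0],
    [0, 0, 0],
  ],
)

```text
clock: 13.72
position: [0.5671, 0.0159, 0.2995]
tool_rot: [-3.14, 0.001, 1.437]
force: [0.2, 0.6, -0.6]
grip_width: 0.0587
```

Request:
move_arm(
  jaw=[80, 80, 80, 80, 80, 80, 80, 80],
  dp=[
    [0, 0, 0.03],
    [0, 0, 0.04],
    [0, 0, 0.04],
    [0, 0, 0.035],
    [0, 0, 0.025],
    [0, 0, 0.02],
    [0, 0, 0.018],
    [0, 0, 0],
  ],
  rotation=[
    [0, 0, 0],
    [0, 0, 0],
    [0, 0, 0],
    [0, 0, 0],
    [0, 0, 0],
    [0, 0, 0],
    [0, 0, 0],
    [0, 0, 0],
  ],
)

```text
clock: 14.72
position: [0.5671, 0.0181, 0.1333]
tool_rot: [-3.14, 0.0, 1.44]
force: [-0.2, -1.0, 1.4]
grip_width: 0.0583
```

Request:
move_arm(
  jaw=[130, 180, 255, 255, 255],
  dp=[
    [0, 0, 0],
    [0, 0, 0],
    [0, 0, 0],
    [0, 0, 0],
    [0, 0, 0],
  ],
  rotation=[
    [0, 0, 0],
    [0, 0, 0],
    [0, 0, 0],
    [0, 0, 0],
    [0, 0, 0],
  ],
  squeeze=30,
)

```text
clock: 15.35
position: [0.5679, 0.0179, 0.1346]
tool_rot: [3.141, -0.0, 1.44]
force: [-1.7, 0.5, 6.5]
grip_width: 0.0185
```

```bash
python3 -c "
from h import *
knob()"
```

```text
h.py:24: RuntimeWarning: Mean of empty slice.
  print(tag,"clock",s["clock"],"knob",(300+u.mean()).round(1),(125+v.mean()).round(1),len(u),"rows",125+v.min(),125+v.max(),"P",np.round(s["position"],4),"F",np.round(s["force"],1),"M",np.round(s["moment"],2),"w",round(float(s["grip_width"]),4))
  ret = ret.dtype.type(ret / rcount)
Traceback (most recent call last):
  File "h.py", line 24, in knob
    print(tag,"clock",s["clock"],"knob",(300+u.mean()).round(1),(125+v.mean()).round(1),len(u),"rows",125+v.min(),125+v.max(),"P",np.round(s["position"],4),"F",np.round(s["force"],1),"M",np.round(s["moment"],2),"w",round(float(s["grip_width"]),4))
                                                                                                          ~~~~~^^
ValueError: zero-size array to reduction operation minimum which has no identity
```

```bash
python3 - <<'E'
import re
s=open('h.py').read(); i=s.index("def knob"); s=s[:i]+'''def blob(im,n,box):
    x,y,w,h_=box; im=im[y:y+h_,x:x+w]; h=cv2.cvtColor(im,cv2.COLOR_BGR2HSV)
    m=((h[...,0]>4)&(h[...,0]<18)&(h[...,1]>110)&(h[...,2]>60)).astype(np.uint8)
    k,_,st,ce=cv2.connectedComponentsWithStats(m)
    print(" ",n,[((ce[i]+[x,y]).round(1).tolist(),st[i,2:].tolist()) for i in range(1,k) if st[i,4]>12])
def knob():
    s=bot.observe(); print("clock",s["clock"],"P",np.round(s["position"],4),"F",np.round(s["force"],1),"M",np.round(s["moment"],2),"w",round(float(s["grip_width"]),4))
    blob(grab_frame("wrist"),"wrist",(0,0,640,400)); blob(grab_frame("top"),"top",(240,150,60,50)); blob(grab_frame("side"),"side",(300,125,50,60))
    for z in(.232,.196): print("  pred z",z,[proj(n,np.array([.5785,.118,z])).round(1).tolist() for n in("wrist","top","side")])
'''; open('h.py','w').write(s)
E
python3 -c "
from h import *
knob(); c=bot.observe()['qpos']; print(np.round(c,2))"
```

```text
clock 15.4 P [0.5679 0.0179 0.1345] F [-1.5 -0.9  7.4] M [-0.13  0.22 -0.04] w 0.0186
  wrist [([315.2, 35.2], [152, 71, 2653])]
  top [([255.3, 171.7], [11, 11, 93])]
  side []
  pred z 0.232 [[298.3, -13.0], [255.9, 172.5], [323.1, 146.4]]
  pred z 0.196 [[303.7, 20.2], [257.9, 175.2], [323.1, 155.7]]
[ 0.23  0.55 -0.52  1.8   0.34  0.88 -0.57]
```

The handle is gripped (18.5 mm). The top camera sees the knob at (255.3,171.7); a drop should move it to about (257.3,174.4). I'll crank toward +x in 0.2 rad steps, feeling and looking after each.

Request:
move_arm(
  jaw=[255, 255, 255],
  dp=[
    [0, 0.0062, 0.0007],
    [0, 0.0061, 0.0013],
    [0, 0, 0],
  ],
  rotation=[
    [0, 0, 0],
    [0, 0, 0],
    [0, 0, 0],
  ],
)

```text
clock: 15.92
position: [0.578, 0.0166, 0.1328]
tool_rot: [3.14, -0.0, 1.439]
force: [2.5, -1.8, 3.1]
grip_width: 0.0192
```

```bash
python3 -c "
from h import *
knob()"
```

```text
clock 15.925 P [0.578  0.0166 0.1328] F [ 2.5 -1.8  3.1] M [-0.24 -0.65 -0.09] w 0.0192
  wrist [([217.7, 34.5], [169, 74, 5418])]
  top [([255.2, 173.4], [11, 10, 77])]
  side []
  pred z 0.232 [[248.0, -15.6], [255.9, 172.5], [323.1, 146.4]]
  pred z 0.196 [[270.4, 19.1], [257.9, 175.2], [323.1, 155.7]]
```

```bash
sed -i 's/st\[i,2:\].tolist()/(st[i,:4]+[x,y,0,0]).tolist()+[int(st[i,4])]/' h.py
python3 - <<'E'
from h import *
knob()
t=grab_frame("top")[164:182,246:266]; h=cv2.cvtColor(t,cv2.COLOR_BGR2HSV)
for r in h: print(" ".join("%3d/%3d/%3d"%tuple(p) if p[1]>100 else "     .     " for p in r[2:18]))
E
```

```text
clock 16.075 P [0.5777 0.0166 0.1328] F [ 3.9 -1.2  5.1] M [-0.3  -0.62 -0.1 ] w 0.0183
  wrist [([220.2, 34.7], [138, 0, 168, 74, 5142])]
  top [([255.2, 173.3], [250, 169, 11, 10, 80])]
  side []
  pred z 0.232 [[248.4, -15.6], [255.9, 172.5], [323.1, 146.4]]
  pred z 0.196 [[270.7, 19.1], [257.9, 175.2], [323.1, 155.7]]
     .           .           .           .           .           .           .           .           .           .           .           .           .           .           .           .     
     .           .           .           .           .           .           .           .           .           .           .       19/108/132  19/105/104      .           .           .     
     .           .           .           .           .           .           .           .           .           .           .           .           .           .           .           .     
     .           .           .           .           .           .           .           .           .           .           .           .           .           .           .           .     
     . 
[... 1975 characters left out ...]
4/118/141  16/130/145  17/133/144  17/132/141  15/136/131  12/129/111      .           .           .           .           .     
     .           .           .           .           .           .           .           .           .           .           .           .           .           .           .           .     
     .           .           .           .           .           .           .           .           .           .           .           .           .           .           .           .     
     .           .           .           .           .           .           .           .           .           .           .           .           .           .           .           .
```

```bash
cat >> h.py <<'E'
def sil(n,z,xy=(.5785,.118)):
    a=np.linspace(0,2*np.pi,60); c=calibration(n)
    q=np.array([proj(n,np.array([xy[0]+.014*np.cos(t),xy[1]+.014*np.sin(t),z+s]),c) for t in a for s in(-.012,.012)])
    return q.min(0).round(0).tolist()+q.max(0).round(0).tolist()
E
python3 - <<'E'
from h import *
print("camz",np.round(np.array(calibration("wrist")["T"])[:3,3],3))
for z in(.232,.222,.212,.202,.197): print(z,sil("wrist",z),sil("top",z))
E
```

```text
camz [0.589 0.097 0.31 ]
0.232 [149.0, -145.0, 320.0, 64.0] [250.0, 166.0, 262.0, 179.0]
0.222 [173.0, -109.0, 319.0, 67.0] [250.0, 167.0, 262.0, 179.0]
0.212 [191.0, -82.0, 318.0, 69.0] [251.0, 168.0, 263.0, 180.0]
0.202 [205.0, -62.0, 318.0, 70.0] [252.0, 169.0, 263.0, 181.0]
0.197 [211.0, -54.0, 318.0, 71.0] [252.0, 169.0, 264.0, 181.0]
```

The wrist silhouette is 168 px wide, against 171 predicted standing and 107 dropped. The pin is still up, so I'm going on.

Request:
move_arm(
  jaw=[255, 255, 255],
  dp=[
    [0, 0.0059, 0.0019],
    [0, 0.0057, 0.0025],
    [0, 0, 0],
  ],
  rotation=[
    [0, 0, 0],
    [0, 0, 0],
    [0, 0, 0],
  ],
)

```text
clock: 16.65
position: [0.5869, 0.0154, 0.1291]
tool_rot: [3.141, -0.0, 1.44]
force: [4.4, -1.1, 4.0]
grip_width: 0.0188
```

```bash
cat > k.py <<'E'
from h import *
s=bot.observe(); print("clock",s["clock"],"P",np.round(s["position"],4),"F",np.round(s["force"],1),"M",np.round(s["moment"],2),"w",round(float(s["grip_width"]),4))
print("stand/drop",sil("wrist",.232),sil("wrist",.2)); blob(grab_frame("wrist"),"wrist",(0,0,640,400)); blob(grab_frame("top"),"top",(240,150,60,50))
d=s["position"]-np.array([.565,.0189,.125-.0415]); print("phi",np.arctan2(d[0]*.991-d[1]*.1346,d[2]),"r",np.hypot(d[0]*.991-d[1]*.1346,d[2]))
E
python3 k.py
```

```text
clock 16.65 P [0.5869 0.0154 0.1291] F [ 4.4 -1.1  4. ] M [-0.28 -0.87 -0.06] w 0.0188
stand/drop [76.0, -162.0, 276.0, 63.0] [164.0, -65.0, 287.0, 70.0]
  wrist [([166.7, 32.6], [69, 0, 190, 73, 8740])]
  top [([255.2, 173.5], [250, 169, 11, 10, 77])]
phi 0.45371896120040317 r 0.05069602824463518
```

Request:
move_arm(
  jaw=[255, 255, 255],
  dp=[
    [0, 0.0054, 0.0031],
    [0, 0.0051, 0.0036],
    [0, 0, 0],
  ],
  rotation=[
    [0, 0, 0],
    [0, 0, 0],
    [0, 0, 0],
  ],
)

```text
clock: 17.12
position: [0.5952, 0.0143, 0.1236]
tool_rot: [3.141, -0.0, 1.44]
force: [4.9, -2.6, 3.2]
grip_width: 0.0186
```

```bash
python3 k.py
```

```text
clock 17.125 P [0.5952 0.0143 0.1236] F [ 4.9 -2.6  3.2] M [-0.33 -1.1  -0.08] w 0.0186
stand/drop [-12.0, -192.0, 233.0, 61.0] [117.0, -76.0, 258.0, 69.0]
  wrist [([112.1, 29.9], [0, 0, 212, 71, 11788])]
  top [([255.0, 173.5], [250, 169, 11, 10, 81])]
phi 0.651032252716966 r 0.05038275685754193
```

Request:
move_arm(
  jaw=[255, 255, 255],
  dp=[
    [0, 0.0047, 0.0041],
    [0, 0.0043, 0.0046],
    [0, 0, 0],
  ],
  rotation=[
    [0, 0, 0],
    [0, 0, 0],
    [0, 0, 0],
  ],
)

```text
clock: 17.6
position: [0.6024, 0.0133, 0.1163]
tool_rot: [3.141, -0.0, 1.44]
force: [5.9, -2.6, 1.3]
grip_width: 0.0187
```

```bash
python3 k.py
```

```text
clock 17.6 P [0.6024 0.0133 0.1163] F [ 5.9 -2.6  1.3] M [-0.43 -1.18 -0.12] w 0.0187
stand/drop [-134.0, -246.0, 185.0, 59.0] [62.0, -93.0, 227.0, 68.0]
  wrist [([73.5, 30.9], [0, 0, 161, 68, 9695])]
  top [([255.1, 173.5], [250, 169, 11, 10, 81])]
phi 0.8556334014261515 r 0.050081491364377534
```

Request:
move_arm(
  jaw=[255, 255, 255],
  dp=[
    [0, 0.0037, 0.0049],
    [0, 0.0032, 0.0053],
    [0, 0, 0],
  ],
  rotation=[
    [0, 0, 0],
    [0, 0, 0],
    [0, 0, 0],
  ],
)

```text
clock: 18.08
position: [0.6078, 0.0126, 0.1079]
tool_rot: [3.142, -0.0, 1.44]
force: [5.1, -1.9, 1.1]
grip_width: 0.0187
```

```bash
python3 k.py
```

```text
clock 18.075 P [0.6078 0.0126 0.1079] F [ 5.1 -1.9  1.1] M [-0.48 -1.26 -0.09] w 0.0187
stand/drop [-315.0, -343.0, 133.0, 55.0] [-1.0, -118.0, 197.0, 66.0]
  wrist [([45.2, 29.6], [0, 0, 105, 68, 5897])]
  top [([255.4, 173.5], [251, 169, 10, 10, 75])]
phi 1.05779137777259 r 0.04969647770824294
```

Request:
move_arm(
  jaw=[255, 255, 255],
  dp=[
    [0, 0.0028, 0.0056],
    [0, 0.0022, 0.0058],
    [0, 0, 0],
  ],
  rotation=[
    [0, 0, 0],
    [0, 0, 0],
    [0, 0, 0],
  ],
)

```text
clock: 18.55
position: [0.6115, 0.0121, 0.0986]
tool_rot: [-3.141, 0.0, 1.44]
force: [4.2, -2.1, -0.2]
grip_width: 0.0185
```

```bash
python3 k.py
```

```text
clock 18.55 P [0.6115 0.0121 0.0986] F [ 4.2 -2.1 -0.2] M [-0.49 -1.2  -0.1 ] w 0.0185
stand/drop [-643.0, -542.0, 72.0, 49.0] [-78.0, -155.0, 167.0, 63.0]
  wrist [([85.0, 28.4], [0, 0, 170, 65, 9067])]
  top [([256.7, 174.9], [252, 170, 10, 10, 80])]
phi 1.2606486532557928 r 0.04936237062289391
```

The pin has dropped: the wrist silhouette edge jumped to 170 px and the top-view knob to (256.7,174.9). I'm stopping the crank, releasing the handle and rising.

Request:
move_arm(
  jaw=[180, 130, 100, 80, 80],
  dp=[
    [0, 0, 0],
    [0, 0, 0],
    [0, 0, 0],
    [0, 0, 0],
    [0, 0, 0],
  ],
  rotation=[
    [0, 0, 0],
    [0, 0, 0],
    [0, 0, 0],
    [0, 0, 0],
    [0, 0, 0],
  ],
)

```text
clock: 19.27
position: [0.6114, 0.0122, 0.0994]
tool_rot: [-3.142, 0.0, 1.44]
force: [-0.0, -0.2, 0.4]
grip_width: 0.0587
```

Request:
move_arm(
  jaw=[80, 80, 80, 80, 80, 80, 80, 80],
  dp=[
    [0, 0, -0.015],
    [0, 0, -0.03],
    [0, 0, -0.04],
    [0, 0, -0.05],
    [0, 0, -0.05],
    [0, 0, -0.04],
    [0, 0, -0.02],
    [0, 0, 0],
  ],
  rotation=[
    [0, 0, 0],
    [0, 0, 0],
    [0, 0, 0],
    [0, 0, 0],
    [0, 0, 0],
    [0, 0, 0],
    [0, 0, 0],
    [0, 0, 0],
  ],
)

```text
clock: 20.27
position: [0.6117, 0.0122, 0.296]
tool_rot: [3.14, -0.0, 1.44]
force: [-0.0, -0.0, 0.4]
grip_width: 0.0584
```

```bash
python3 k.py
python3 - <<'E'
from h import *
w=grab_frame("wrist"); sd=grab_frame("side"); blob(sd,"side",(300,125,50,60))
for z in(.204,.2,.196,.192): print(z,sil("side",z),proj("side",np.array([.5785,.118,z])))
plan([.5785,.118,.29],1.44,5)
cv2.imwrite("pics/e1.png",np.hstack([cv2.resize(w[0:300,160:460],(400,400),interpolation=cv2.INTER_CUBIC),cv2.resize(sd[130:210,285:365],(400,400),interpolation=cv2.INTER_CUBIC)]))
E
```

```text
clock 20.275 P [0.6117 0.0122 0.296 ] F [-0.  -0.   0.4] M [-0.02 -0.01  0.06] w 0.0584
stand/drop [216.0, 30.0, 266.0, 79.0] [228.0, 37.0, 272.0, 80.0]
  wrist [([255.7, 61.8], [230, 39, 42, 42, 319])]
  top [([256.7, 174.8], [252, 170, 11, 10, 82])]
phi 0.218355117639528 r 0.2176742284280908
  side [([322.5, 156.3], [319, 152, 9, 10, 74])]
0.204 [319.0, 148.0, 327.0, 159.0] [323.11184542 153.67963422]
0.2 [319.0, 149.0, 327.0, 160.0] [323.11144437 154.7017563 ]
0.196 [319.0, 150.0, 327.0, 161.0] [323.11104465 155.72051083]
0.192 [319.0, 151.0, 327.0, 162.0] [323.11064624 156.73591443]
dp [[0.0252, -0.0115, 0.001], [0.0252, -0.0115, 0.001], [0.0252, -0.0115, 0.001], [0.0252, -0.0115, 0.001], [0.0252, -0.0115, 0.001]]
rot [-0.0001, 0.0, -0.0] mm/row 22.172477866003014 deg/row 0.02157434197691622
```

View pics/e1.png

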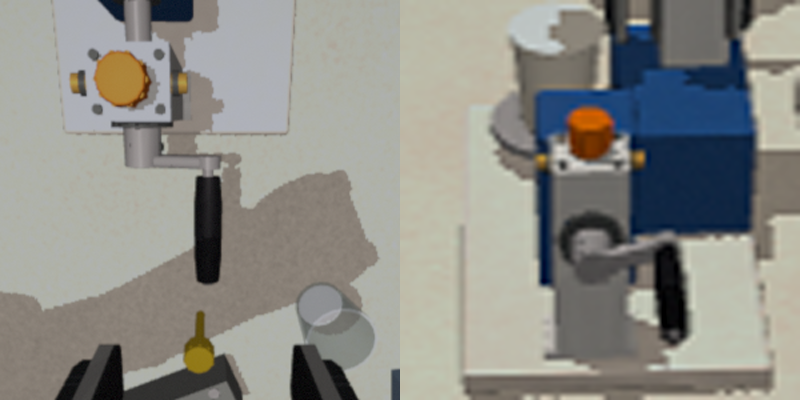

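The side view shows the knob low at (590,133), row 156.3, so its underside is about 2–4 mm up, resting on the plunger. The crank sits to the side and the handle is free. Next I'll push down from above with shut fingers.

Request:
move_arm(
  jaw=[120, 180, 255, 255, 255, 255, 255],
  dp=[
    [0.0252, -0.0115, 0],
    [0.0252, -0.0115, 0],
    [0.0252, -0.0115, 0],
    [0.0252, -0.0115, 0],
    [0.0252, -0.0115, 0],
    [0, 0, 0],
    [0, 0, 0],
  ],
  rotation=[
    [0, 0, 0],
    [0, 0, 0],
    [0, 0, 0],
    [0, 0, 0],
    [0, 0, 0],
    [0, 0, 0],
    [0, 0, 0],
  ],
)

```text
clock: 21.35
position: [0.5789, 0.118, 0.295]
tool_rot: [-3.141, 0.0, 1.44]
force: [-0.5, -0.2, 0.5]
grip_width: 0.0002
```

Request:
move_arm(
  jaw=[255, 255, 255, 255, 255, 255, 255],
  dp=[
    [0, 0, 0.02],
    [0, 0, 0.03],
    [0, 0, 0.025],
    [0, 0, 0.015],
    [0, 0, 0.01],
    [0, 0, 0.005],
    [0, 0, 0],
  ],
  rotation=[
    [0, 0, 0],
    [0, 0, 0],
    [0, 0, 0],
    [0, 0, 0],
    [0, 0, 0],
    [0, 0, 0],
    [0, 0, 0],
  ],
)

```text
clock: 22.22
position: [0.5791, 0.1182, 0.2115]
tool_rot: [3.141, -0.0, 1.44]
force: [0.7, -0.9, -0.4]
grip_width: -0.0002
```

Request:
move_arm(
  jaw=[255, 255, 255, 255, 255, 255, 255],
  dp=[
    [0, 0, 0.003],
    [0, 0, 0.003],
    [0, 0, 0.003],
    [0, 0, 0.003],
    [0, 0, 0.003],
    [0, 0, 0.003],
    [0, 0, 0],
  ],
  rotation=[
    [0, 0, 0],
    [0, 0, 0],
    [0, 0, 0],
    [0, 0, 0],
    [0, 0, 0],
    [0, 0, 0],
    [0, 0, 0],
  ],
)

```text
clock: 23.1
position: [0.5789, 0.1181, 0.1968]
tool_rot: [-3.141, 0.0, 1.44]
force: [0.7, 0.7, 0.2]
grip_width: -0.0
```

Request:
move_arm(
  jaw=[255, 255, 255, 255, 255],
  dp=[
    [0, 0, 0.002],
    [0, 0, 0.002],
    [0, 0, 0.002],
    [0, 0, 0.002],
    [0, 0, 0],
  ],
  rotation=[
    [0, 0, 0],
    [0, 0, 0],
    [0, 0, 0],
    [0, 0, 0],
    [0, 0, 0],
  ],
)

```text
clock: 23.72
position: [0.579, 0.1181, 0.1905]
tool_rot: [-3.141, 0.0, 1.44]
force: [0.1, -0.3, 0.4]
grip_width: -0.0003
```

Request:
move_arm(
  jaw=[255, 255, 255, 255, 255],
  dp=[
    [0, 0, 0.002],
    [0, 0, 0.002],
    [0, 0, 0.001],
    [0, 0, 0.001],
    [0, 0, 0],
  ],
  rotation=[
    [0, 0, 0],
    [0, 0, 0],
    [0, 0, 0],
    [0, 0, 0],
    [0, 0, 0],
  ],
)

```text
clock: 24.35
position: [0.579, 0.1181, 0.1857]
tool_rot: [-3.142, -0.0, 1.44]
force: [-0.1, -0.8, 0.6]
grip_width: -0.0
```

Request:
move_arm(
  jaw=[255, 255, 255],
  dp=[
    [0, 0, 0.001],
    [0, 0, 0.001],
    [0, 0, 0],
  ],
  rotation=[
    [0, 0, 0],
    [0, 0, 0],
    [0, 0, 0],
  ],
)

```text
clock: 24.72
position: [0.579, 0.1181, 0.1841]
tool_rot: [-3.141, -0.0, 1.44]
force: [-0.7, 0.1, -0.4]
grip_width: -0.0001
```

Request:
move_arm(
  jaw=[255, 255, 255, 255],
  dp=[
    [0, 0, 0.001],
    [0, 0, 0.001],
    [0, 0, 0.001],
    [0, 0, 0],
  ],
  rotation=[
    [0, 0, 0],
    [0, 0, 0],
    [0, 0, 0],
    [0, 0, 0],
  ],
)

```text
clock: 25.22
position: [0.579, 0.1181, 0.1817]
tool_rot: [-3.141, 0.0, 1.44]
force: [-0.0, 0.1, -0.7]
grip_width: 0.0
```

Request:
move_arm(
  jaw=[255, 255, 255, 255],
  dp=[
    [0, 0, 0.001],
    [0, 0, 0.001],
    [0, 0, 0.001],
    [0, 0, 0],
  ],
  rotation=[
    [0, 0, 0],
    [0, 0, 0],
    [0, 0, 0],
    [0, 0, 0],
  ],
)

```text
clock: 25.72
position: [0.579, 0.1181, 0.1793]
tool_rot: [-3.141, 0.0, 1.44]
force: [0.2, 0.6, -0.4]
grip_width: 0.0002
```

Request:
move_arm(
  jaw=[255, 255, 255, 255],
  dp=[
    [0, 0, 0.001],
    [0, 0, 0.001],
    [0, 0, 0.001],
    [0, 0, 0],
  ],
  rotation=[
    [0, 0, 0],
    [0, 0, 0],
    [0, 0, 0],
    [0, 0, 0],
  ],
)

```text
clock: 26.22
position: [0.579, 0.1181, 0.1769]
tool_rot: [-3.141, 0.0, 1.44]
force: [-1.2, 0.8, 0.6]
grip_width: 0.0002
```

Run:
```python
from h import *
s=bot.observe(); print(s["position"],s["force"])
sd=grab_frame("side"); blob(sd,"side",(300,125,50,60)); w=grab_frame("wrist"); blob(w,"wrist",(0,0,640,400)); blob(grab_frame("top"),"top",(240,150,60,50))
P=s["position"]; print(sil("wrist",.196),[proj("wrist",P+np.array([0,0,h])) for h in(0,.02,.03)])
```

```text
[0.57899942 0.11812561 0.17690683] [-1.19310456  0.78610343  0.61014307]
  side [([322.6, 156.9], [319, 152, 9, 10, 67])]
  wrist [([310.8, 243.4], [281, 222, 62, 46, 1735])]
  top []
[283.0, 220.0, 341.0, 290.0] [array([313.22656204, 237.42280108]), array([313.04293093, 253.70023218]), array([312.93531475, 263.23954655])]
```

Request:
move_arm(
  jaw=[255, 255, 255, 255],
  dp=[
    [0, 0, 0.001],
    [0, 0, 0.001],
    [0, 0, 0.001],
    [0, 0, 0],
  ],
  rotation=[
    [0, 0, 0],
    [0, 0, 0],
    [0, 0, 0],
    [0, 0, 0],
  ],
)

```text
clock: 26.88
position: [0.579, 0.1181, 0.1745]
tool_rot: [-3.141, 0.0, 1.44]
force: [1.0, 0.1, 0.3]
grip_width: 0.0001
```

Request:
move_arm(
  jaw=[255, 255, 255, 255],
  dp=[
    [0, 0, 0.001],
    [0, 0, 0.001],
    [0, 0, 0.001],
    [0, 0, 0],
  ],
  rotation=[
    [0, 0, 0],
    [0, 0, 0],
    [0, 0, 0],
    [0, 0, 0],
  ],
)

```text
clock: 27.38
position: [0.5791, 0.1182, 0.1723]
tool_rot: [3.141, -0.0, 1.44]
force: [-0.2, 0.6, 1.2]
grip_width: -0.0
```

Request:
move_arm(
  jaw=[255, 255, 255, 255],
  dp=[
    [0, 0, 0.001],
    [0, 0, 0.001],
    [0, 0, 0.001],
    [0, 0, 0],
  ],
  rotation=[
    [0, 0, 0],
    [0, 0, 0],
    [0, 0, 0],
    [0, 0, 0],
  ],
)

```text
clock: 27.88
position: [0.5793, 0.1183, 0.1708]
tool_rot: [3.14, -0.0, 1.44]
force: [-4.4, -1.9, 17.9]
grip_width: -0.0001
```

Contact, with 18 N. Pressing on gently.

Request:
move_arm(
  jaw=[255, 255, 255, 255],
  dp=[
    [0, 0, 0.0005],
    [0, 0, 0.0005],
    [0, 0, 0],
    [0, 0, 0],
  ],
  rotation=[
    [0, 0, 0],
    [0, 0, 0],
    [0, 0, 0],
    [0, 0, 0],
  ],
)

```text
clock: 28.38
position: [0.5794, 0.1183, 0.1707]
tool_rot: [3.14, -0.0, 1.44]
force: [-7.7, -3.0, 29.3]
grip_width: -0.0003
```

Run:
```python
from h import *
s=bot.observe(); print(s["position"],s["force"])
blob(grab_frame("side"),"side",(300,125,50,60)); blob(grab_frame("wrist"),"wrist",(0,0,640,400))
```

```text
[0.57943749 0.11834614 0.17074523] [-7.6836873  -2.96560668 29.32505438]
  side [([322.7, 157.9], [319, 154, 9, 9, 61])]
  wrist [([310.0, 244.5], [281, 224, 61, 46, 1642])]
```

Stiff stop: 0.8 mm more command gave +11 N and no motion, and 29 N is above the plunger's 20 N. Likely home. I'm backing off and checking.

Request:
move_arm(
  jaw=[255, 255, 255, 255, 255, 255, 255],
  dp=[
    [0, 0, -0.003],
    [0, 0, -0.02],
    [0, 0, -0.04],
    [0, 0, -0.05],
    [0, 0, -0.05],
    [-0.03, 0, -0.03],
    [0, 0, 0],
  ],
  rotation=[
    [0, 0, 0],
    [0, 0, 0],
    [0, 0, 0],
    [0, 0, 0],
    [0, 0, 0],
    [0, 0, 0],
    [0, 0, 0],
  ],
)

```text
clock: 29.35
position: [0.5765, 0.093, 0.3257]
tool_rot: [3.139, -0.0, 1.438]
force: [-0.4, 0.6, -0.8]
grip_width: 0.0
```

Run:
```python
from h import *
s=bot.observe(); print(s["clock"],s["position"],s["force"])
sd=grab_frame("side"); blob(sd,"side",(300,125,50,60)); w=grab_frame("wrist"); blob(w,"wrist",(0,0,640,400)); blob(grab_frame("top"),"top",(240,150,60,50))
for z in(.2,.196,.192): print(z,sil("side",z),sil("wrist",z),sil("top",z))
u,v=np.clip(proj("wrist",np.array([.5785,.118,.19])).astype(int),60,340)
cv2.imwrite("pics/f1.png",np.hstack([cv2.resize(w[v-60:v+60,u-60:u+60],(400,400),interpolation=cv2.INTER_CUBIC),cv2.resize(sd[135:185,295:345],(400,400),interpolation=cv2.INTER_CUBIC)]))
```

```text
29.35 [0.57652806 0.09303776 0.3256905 ] [-0.39010397  0.55004255 -0.76738908]
  side [([322.7, 156.8], [319, 152, 9, 11, 77])]
  wrist [([314.9, 155.1], [297, 137, 32, 33, 393])]
  top []
0.2 [319.0, 149.0, 327.0, 160.0] [298.0, 138.0, 330.0, 174.0] [252.0, 169.0, 264.0, 181.0]
0.196 [319.0, 150.0, 327.0, 161.0] [298.0, 137.0, 330.0, 173.0] [252.0, 169.0, 264.0, 181.0]
0.192 [319.0, 151.0, 327.0, 162.0] [298.0, 137.0, 330.0, 172.0] [252.0, 169.0, 264.0, 181.0]
```

View pics/f1.png

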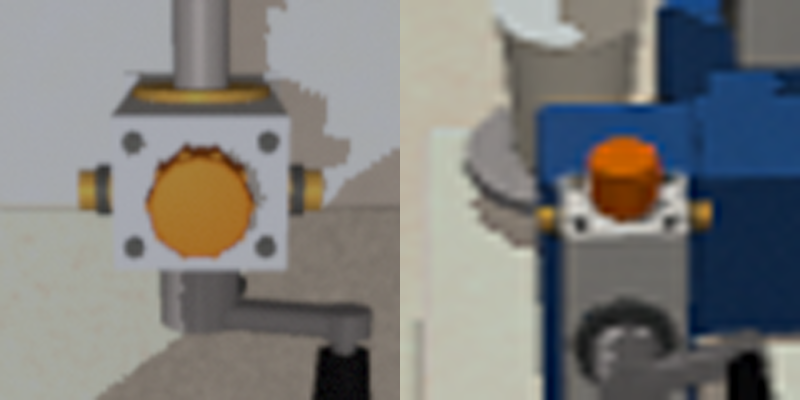

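The side view shows the knob seated right down on the block. I'll do a subpixel comparison with the earlier frames (standing, dropped, now) to confirm it moved home.

Run:
```python
from h import *
sd=[grab_frame("side") for _ in range(4)]; now=cv2.resize(np.mean(sd,0).astype(np.uint8)[130:210,285:365],(400,400),interpolation=cv2.INTER_CUBIC)
def m(im,n):
    h=cv2.cvtColor(im,cv2.COLOR_BGR2HSV); k=((h[...,0]>3)&(h[...,0]<17)&(h[...,1]>170)&(h[...,2]>50)); k[:,:150]=0; k[:,230:]=0
    v,u=np.nonzero(k); col=k[:,185:195].any(1).nonzero()[0]
    print(n,"centroid",(130+v.mean()/5).round(2),"area",len(v),"top/bottom",130+col.min()/5,130+col.max()/5)
m(cv2.imread("pics/d1.png")[:,400:],"standing"); m(cv2.imread("pics/e1.png")[:,400:],"dropped"); m(now,"now")
a=cv2.imread("pics/e1.png")[90:200,540:640]; b=now[90:200,140:240]; g=lambda x:np.float32(x[...,2])-np.float32(x[...,0])
ga,gb=g(a),g(b); ga[ga<60]=0; gb[gb<60]=0
print("phase shift drop->now px",np.array(cv2.phaseCorrelate(ga,gb)[0])/5)
for z in(.232,.204,.2,.196,.192): print(z,sil("side",z)[1::2],proj("side",np.array([.5785,.118,z]))[1].round(2))
```

```text
standing centroid 147.05 area 1879 top/bottom 142.0 152.4
dropped centroid 156.52 area 1793 top/bottom 151.6 161.6
now centroid 157.17 area 1751 top/bottom 152.2 162.4
phase shift drop->now px [-0.41881529 -0.23577603]
0.232 [141.0, 152.0] 146.43
0.204 [148.0, 159.0] 153.68
0.2 [149.0, 160.0] 154.7
0.196 [150.0, 161.0] 155.72
0.192 [151.0, 162.0] 156.74
```

Side rows: standing 147.05, dropped 156.52, now 157.17. That puts the knob at z≈0.1927 against 0.192 for home. One gentle re-press should show whether it meets a solid stop at the same height.

Request:
move_arm(
  jaw=[255, 255, 255, 255, 255, 255, 255, 255],
  dp=[
    [0.03, 0.0005, 0.03],
    [0, 0, 0.05],
    [0, 0, 0.05],
    [0, 0, 0.035],
    [0, 0, 0.015],
    [0, 0, 0.006],
    [0, 0, 0.003],
    [0, 0, 0],
  ],
  rotation=[
    [0, 0, 0],
    [0, 0, 0],
    [0, 0, 0],
    [0, 0, 0],
    [0, 0, 0],
    [0, 0, 0],
    [0, 0, 0],
    [0, 0, 0],
  ],
)

```text
clock: 30.7
position: [0.5797, 0.1182, 0.1728]
tool_rot: [3.141, -0.0, 1.44]
force: [-0.1, -0.7, 0.2]
grip_width: 0.0
```

Request:
move_arm(
  jaw=[255, 255, 255],
  dp=[
    [0, 0, 0.001],
    [0, 0, 0.001],
    [0, 0, 0],
  ],
  rotation=[
    [0, 0, 0],
    [0, 0, 0],
    [0, 0, 0],
  ],
)

```text
clock: 31.08
position: [0.5796, 0.1181, 0.1709]
tool_rot: [3.141, -0.0, 1.44]
force: [-1.1, 0.2, 4.4]
grip_width: 0.0002
```

Request:
move_arm(
  jaw=[255, 255, 255, 255],
  dp=[
    [0, 0, 0.0008],
    [0, 0, 0.0006],
    [0, 0, 0.0006],
    [0, 0, 0],
  ],
  rotation=[
    [0, 0, 0],
    [0, 0, 0],
    [0, 0, 0],
    [0, 0, 0],
  ],
)

```text
clock: 31.58
position: [0.5799, 0.1181, 0.1707]
tool_rot: [3.14, 0.0, 1.44]
force: [-8.6, -4.1, 26.9]
grip_width: -0.0001
```

It meets the same solid stop at 0.1707 with no springback, so the pin is home. Backing off well clear.

Request:
move_arm(
  jaw=[255, 255, 255, 255, 255, 255, 255, 255],
  dp=[
    [0, 0, -0.003],
    [0, 0, -0.02],
    [0, 0, -0.04],
    [0, 0, -0.05],
    [0, 0, -0.05],
    [-0.04, 0, -0.03],
    [-0.04, 0, 0],
    [0, 0, 0],
  ],
  rotation=[
    [0, 0, 0],
    [0, 0, 0],
    [0, 0, 0],
    [0, 0, 0],
    [0, 0, 0],
    [0, 0, 0],
    [0, 0, 0],
    [0, 0, 0],
  ],
)

```text
clock: 32.58
position: [0.5711, 0.0522, 0.3244]
tool_rot: [3.141, 0.001, 1.436]
force: [0.2, -0.3, -0.4]
grip_width: 0.0002
```

Run:
```python
from h import *
s=bot.observe(); print(s["clock"],s["position"],s["force"])
sd=grab_frame("side"); blob(sd,"side",(300,125,50,60))
# rack/bench region unchanged vs first picture?
a=cv2.cvtColor(cv2.resize(cv2.imread("pics/side0.png"),(640,400)),cv2.COLOR_BGR2GRAY); b=cv2.cvtColor(sd,cv2.COLOR_BGR2GRAY)
for n,(x,y,w,h) in dict(ball=(285,255,22,25),cone=(303,250,20,22),disc=(335,238,22,22),bigpin=(320,265,24,40),bottle=(240,280,35,52),pot2=(283,312,34,44),beaker=(365,215,34,38),wash=(385,260,38,60),pot=(300,128,20,28)).items():
    A=a[y:y+h,x:x+w]; S=b[y-6:y+h+6,x-6:x+w+6]; r=cv2.matchTemplate(S,A,cv2.TM_CCOEFF_NORMED); _,m,_,l=cv2.minMaxLoc(r); print(n,round(m,2),np.array(l)-6)
workorder.job_done()
```

```text
32.575 [0.57109093 0.05216395 0.32443098] [ 0.2153902  -0.33315487 -0.44201199]
  side [([322.7, 156.8], [319, 152, 9, 11, 77])]
ball 0.76 [0 0]
cone 0.66 [0 0]
disc 0.87 [0 0]
bigpin 1.0 [0 0]
bottle 0.9 [0 0]
pot2 1.0 [0 0]
beaker 0.73 [0 0]
wash 1.0 [0 0]
pot 1.0 [0 0]
the job is handed in; nothing more can be done
```

The crank is parked and the job handed in at 32.6 s, with the arm clear of everything. I set the orange-knobbed pin from the rack in the bore. I then turned the crank to about 1.26 rad on the +x side, where the pin dropped. After letting go of the handle I pushed the pin home from above with shut fingers.

**Last checks**
- **Pin home:** the knob sits at side-camera row 156.8, against 156.7 predicted for home; the subpixel comparison was about 0.7 mm short of that. Two presses, to 29 N and 27 N, met the same hard stop at reported z = 0.1707, with no spring-back.
- **Nothing else moved:** template matching of the probes, bottle, pots, beaker, wash bottle and larger pin against the first picture showed no shift. The match scores for cone, beaker and ball were lower (0.66–0.76), perhaps because the arm's shadow changed.

**What failed or disagreed**
- **First grasp missed:** the real fingertips seem to be about 30 mm above the reported TCP, so the fingers shut above the knob without moving the pin. I corrected for this afterwards.
- **Push force:** I pushed to 29 N, above the stated 6–20 N, with up to about 9 N sideways.
- **Push travel:** I felt only about 1.5–4 mm of travel, and the drop height looked about 3.3 mm above the block instead of the stated 4–12 mm.

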